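# Find the loose bolt on the sample changer and hold its cap open

## Robot

A 6-joint arm with a two-finger parallel gripper is mounted at the origin on the work surface. World frame = base frame: x ahead of the robot, y to its left, z up, the work surface at z = 0. Lengths are in mm, angles in rad, forces in N, time in s.
With the tool pointing down it reaches from about 275 to 725 mm from the base axis. Payload 5.6 kg.
Tool frame: the origin (TCP) lies midway between the tips of the shut fingers; the grasp point (between the pads) lies 19 mm behind it; x points along the fingers, y is the direction in which the jaws open and shut, and the axes are right-handed (so a half turn about x gives the same grasp; the last joint's range is limited). The gripper opens to 85 mm and grips with 20 to 120 N. Pads are 22 mm wide; open, the fingers measure 114 mm over their backs; the gripper's body (76 mm by 85 mm) begins 54 mm behind the grasp point. The pads swing forward as they close: fully open they stand 13 mm farther back than shut.
Start: joints at [1.42, 0.255, 0.108, 0, -1.424, -0.285], TCP at [232.148, 498.598, 203.883] pointing down, gripper open.
Joint ranges: [-2.95, 2.95], [-1.21, 1.97], [-1.09, 1.5], [-2.87, 1.71], [-2.94, -0.07], [-3.05, 3.05]. Speed limits (rad/s): [2.57, 2.57, 3.14, 3.14, 3.14, 3.14].

## Interface

Orientations are given as a unit quaternion [x, y, z, w].
In Python, from plant import r gives the robot as it stands.
- The arm moves only by the tool drive_tool, never from a script. Its argument "deltas" is a list of rows, each an object of numbers: "gripper": the finger opening in mm, from 0 to 85.4; "x", "y", "z": the shift along the world's x, y, z in mm; "ax", "ay", "az": the turn, a rotation vector about the world's x, y, z in degrees. A call has 1 to 20 rows; each row shifts and turns the pose as measured when the row begins; what a row does not reach is not made up. A row lasts 1/10 s, in which the tool goes at most 50 mm and 8.59 degrees, less where a joint would pass 70% of its speed; a pose out of reach is approached as far as the arm can. A call is refused whole if a number of a shift passes 50 or a number of a turn 8.59, either way. A call with a gripper value outside its range is refused whole. The fingers move at their own pace and stop on an object; the grip force is fixed at half the most. Time passes only in rows, so rows that do not move let the fingers close. It gives the time, the measured TCP pose, the force and the opening at its end, in the units of the state.
- r.get_state(): the state, without advancing time (a new reading comes with each control period).
- r.camera(name): name is "side" or "top"; returns (picture, depth): 420x560x3 uint8, red, green, blue; 420x560 float32, mm along the optical axis (not along the pixel's ray), 0 where there is no reading.
- r.camera_model(name): a dict with "fx", "fy", "cx", "cy" (pixels), "camera_from_world" (4x4, takes a point from world to camera coordinates). Camera axes: x right, y down, z forward; pixel columns grow to the right and rows downward; lengths in mm; the calibration is good to about 2 mm. A picture is of the moment at which its call begins. camera_model takes no time and is no camera call.
- r.sign_off(): hands the job in, once; it reports no verdict.
The state is a dict: "time_s": time; "q": joint angles; "dq": joint speeds; "joint_torque": joint torques, N m; "eef_pos": TCP position; "orientation": TCP orientation; "force": force on the tool from outside, world axes, zero at the start; "torque": the same for the moment, N m; "width": finger opening in mm.
Only numpy, scipy, OpenCV 4.12 (cv2) and the standard library are available. Lean on these libraries where they do the work, as an engineer would, in place of code of your own. Each camera call takes 0.05 s, during which the arm holds its last target. There are 200 camera calls.

## Task

Give the three bolts on the sample-changer block a puff of air: press the red nozzle cap of the air duster fully down and let it spring back. Then tap the bolts one after another with the fingertips, firmly enough that a loose one drops, starting with the bolt nearest the duster and working away from it. Take the yellow lug of the dropped bolt's blue cap, lift that cap at least 40 degrees open and finish while still holding it there with the gripper; leave the other two caps shut and do not disturb the glassware and other loose things.

Things in the scene. Friction and masses are not known exactly. Their poses are not given: they have to be found in the camera images.
- block: Aluminium sample-changer block, fixed, 96 x 260 x 60 mm (x, y, z); origin at the centre of its underside on the table. Its three bolts stand in a row along its y axis at y = +80 (bolt 1, always the one nearest the air duster), 0 (bolt 2) and -80 mm (bolt 3), on the line x = 0. Its -x side faces the robot.
- bolt_1_top (a point): Centre of the top of bolt 1: upright steel head 23 mm across with a brass rim, its top 82 mm above the table and 15 mm above its blue cap, showing through the cap's 34 x 34 mm window. All three look the same.
- bolt_1 (a joint): How far bolt 1 has sunk, in m; 0 at the start. Pressed down with more than about 3 N the one loose bolt drops 6 mm to its stop and stays there; the two tight ones give less than 1.5 mm. Which one is loose differs every time.
- cap_1 (a joint): Opening angle of the blue hinged guard cap round bolt 1, rad: 0 shut (lying flat on the block), stop at 1.2. It weighs about 150 g, swings freely and falls shut by itself from any angle. Its hinge line runs along the block's y axis, 64 mm above the table, at x = +40 mm of the block (the side away from the robot); it swings up and away from the robot.
- cap_1_lug (a point): Grip point of cap 1, 10 mm from the end of its yellow lug: a bar 50 mm long sticking out over the block's -x edge towards the robot, 12 mm thick (along the block's y) and 14 mm high, 68 mm above the table at its centre when shut, with free space under it. The point is 110 mm from the hinge line and 4 mm above it, and 22 mm out from the block's -x face.
- bolt_2_top (a point): Centre of the top of bolt 2: upright steel head 23 mm across with a brass rim, its top 82 mm above the table and 15 mm above its blue cap, showing through the cap's 34 x 34 mm window. All three look the same.
- bolt_2 (a joint): How far bolt 2 has sunk, in m; 0 at the start. Pressed down with more than about 3 N the one loose bolt drops 6 mm to its stop and stays there; the two tight ones give less than 1.5 mm. Which one is loose differs every time.
- cap_2 (a joint): Opening angle of the blue hinged guard cap round bolt 2, rad: 0 shut (lying flat on the block), stop at 1.2. It weighs about 150 g, swings freely and falls shut by itself from any angle. Its hinge line runs along the block's y axis, 64 mm above the table, at x = +40 mm of the block (the side away from the robot); it swings up and away from the robot.
- cap_2_lug (a point): Grip point of cap 2, 10 mm from the end of its yellow lug: a bar 50 mm long sticking out over the block's -x edge towards the robot, 12 mm thick (along the block's y) and 14 mm high, 68 mm above the table at its centre when shut, with free space under it. The point is 110 mm from the hinge line and 4 mm above it, and 22 mm out from the block's -x face.
- bolt_3_top (a point): Centre of the top of bolt 3: upright steel head 23 mm across with a brass rim, its top 82 mm above the table and 15 mm above its blue cap, showing through the cap's 34 x 34 mm window. All three look the same.
- bolt_3 (a joint): How far bolt 3 has sunk, in m; 0 at the start. Pressed down with more than about 3 N the one loose bolt drops 6 mm to its stop and stays there; the two tight ones give less than 1.5 mm. Which one is loose differs every time.
- cap_3 (a joint): Opening angle of the blue hinged guard cap round bolt 3, rad: 0 shut (lying flat on the block), stop at 1.2. It weighs about 150 g, swings freely and falls shut by itself from any angle. Its hinge line runs along the block's y axis, 64 mm above the table, at x = +40 mm of the block (the side away from the robot); it swings up and away from the robot.
- cap_3_lug (a point): Grip point of cap 3, 10 mm from the end of its yellow lug: a bar 50 mm long sticking out over the block's -x edge towards the robot, 12 mm thick (along the block's y) and 14 mm high, 68 mm above the table at its centre when shut, with free space under it. The point is 110 mm from the hinge line and 4 mm above it, and 22 mm out from the block's -x face.
- nozzle_top (a point): Centre of the flat top of the air duster's red nozzle cap, 28 mm across, 178 mm above the table. The white canister (60 mm wide) stands upright in a fixed holder at the robot's left (+y) of the block.
- nozzle (a joint): How far the nozzle cap is pressed down, in m: 0 released, 0.007 at its stop; a spring pushes it back, 4.2 N at the stop.
- flask_a: Stoppered round flask, amber, 68 mm wide, 145 mm high; leave alone. Origin under its centre.
- flask_b: Stoppered round flask, red, 68 mm wide, 145 mm high; leave alone. Origin under its centre.
- flask_c: Stoppered round flask, green, 68 mm wide, 145 mm high; leave alone. Origin under its centre.
- dish: Shallow glass dish, 90 mm wide, 15 mm high; leave alone. Origin under its centre.
- cuvette_box: White plastic box, 60 x 90 x 35 mm; leave alone. Origin under its centre.
- driver: Screwdriver lying on the table; leave alone. Origin under its middle.
- beaker: Glass beaker, 60 mm wide, 75 mm high; leave alone. Origin under its centre.

How it is judged:
By the outcome, as a careful person would: the job done as asked, in the order asked, and still so for the second after the job is handed in, while the arm keeps its last pose, push and grip.
It also fails if it takes over 54 s, if anything falls off the work surface, if the arm or the gripper's body presses on something with over 40 N, if the wrist force passes 120 N, or if a joint passes its speed limit or range.

## Working session

There is one attempt and no reset: what is moved stays moved. The work goes in short steps, Python scripts to look and compute and a tool call to move; the robot and the scene stay as the last step left them, time stands still between calls to the robot, and variables do not carry over. Pictures are saved under pics/ and viewed, about 8 in all and at most 12, crops included, and the job is handed in when it is done.

Besides the shell and the picture viewer there is one more tool, called after "Emit:" by a JSON object that holds its "method" and its "body". drive_tool: Moves the arm, as the interface text tells. Its arguments: {"type":"object","properties":{"deltas":{"type":"array"}},"required":["deltas"]}

```bash
mkdir -p pics
python3 - <<'E'
from plant import r
import cv2,numpy as np
s=r.get_state();print({k:np.round(v,3).tolist() for k,v in s.items()})
for n in("top","side"):
    p,d=r.camera(n);cv2.imwrite(f"pics/{n}0.png",p[...,::-1]);np.save(f"{n}0d.npy",d)
    m=r.camera_model(n);print(n,m)
E
```

```text
{'time_s': 0.0, 'q': [1.42, 0.256, 0.107, -0.001, -1.424, -0.285], 'dq': [-0.001, -0.002, -0.0, 0.0, 0.0, 0.001], 'joint_torque': [0.0, -38.664, 23.794, 5.365, -0.006, -0.0], 'eef_pos': [231.856, 498.111, 202.986], 'orientation': [-0.69, 0.154, 0.691, 0.152], 'force': [0.196, -0.03, -0.077], 'torque': [0.025, -0.018, 0.004], 'width': 85.215}
top {'fx': 421.0528762966937, 'fy': 421.0528762966937, 'cx': 283.9954799854928, 'cy': 208.36550117037822, 'camera_from_world': array([[-4.27102979e-03, -9.99986366e-01,  3.00448326e-03,
         5.63171257e+01],
       [-9.73419487e-01,  3.46951466e-03, -2.29003196e-01,
         5.98690384e+02],
       [ 2.28989650e-01, -3.90270203e-03, -9.73421034e-01,
         1.19864916e+03],
       [ 0.00000000e+00,  0.00000000e+00,  0.00000000e+00,
         1.00000000e+00]])}
side {'fx': 409.05299416044454, 'fy': 409.05299416044454, 'cx': 277.4688453635569, 'cy': 211.7729776660397, 'camera_from_world': array([[ 7.68259325e-01, -6.40054385e-01,  1.03920053e-02,
        -4.01498635e+02],
       [-4.80149913e-01, -5.86910046e-01, -6.51914610e-01,
         3.72008864e+02],
       [ 4.23359977e-01,  4.95849758e-01, -7.58221173e-01,
         7.81426795e+02],
       [ 0.00000000e+00,  0.00000000e+00,  0.00000000e+00,
         1.00000000e+00]])}
```

```bash
ls; python3 -c "
import cv2,numpy as np
a=cv2.imread('pics/top0.png');b=cv2.imread('pics/side0.png')
cv2.imwrite('pics/both0.png',cv2.resize(np.hstack([a,b]),(800,300)))"
```

```text
pics
side0d.npy
top0d.npy
```

View pics/top0.png

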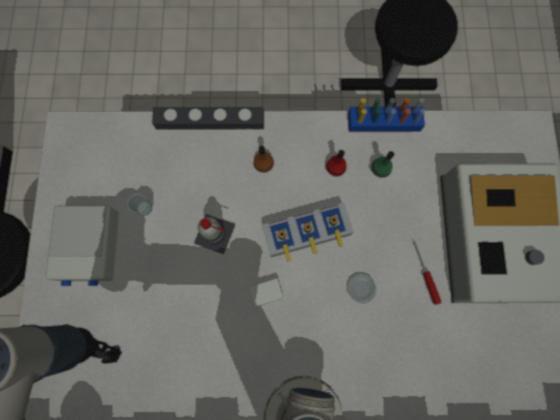

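View pics/side0.png

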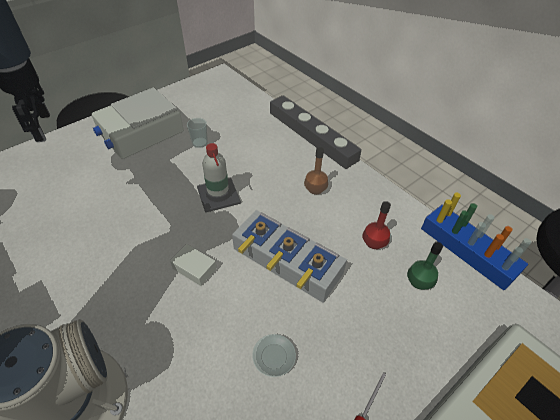

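The top view shows the nozzle at (206,224), the bolts at about (282,235), (309,228) and (334,221), and the lugs at about (287,254), (313,246) and (340,239). The side view agrees: nozzle (212,150), bolts (261,228), (289,243), (318,260). Next I'll measure positions from both views.

```bash
cat > h.py <<'E'
import cv2,numpy as np
from plant import r
def ray(n,uv):
    m=r.camera_model(n);T=m["camera_from_world"];R=T[:3,:3]
    d=R.T@np.array([(uv[0]-m["cx"])/m["fx"],(uv[1]-m["cy"])/m["fy"],1.]);return -R.T@T[:3,3],d
def plane(n,uv,z):
    o,d=ray(n,uv);return o+d*(z-o[2])/d[2]
def proj(n,P):
    m=r.camera_model(n);p=m["camera_from_world"]@np.r_[P,1];return np.array([m["fx"]*p[0]/p[2]+m["cx"],m["fy"]*p[1]/p[2]+m["cy"]])
def blobs(img,roi,lo,hi,amin=8):
    u0,v0,u1,v1=roi;h=cv2.cvtColor(img[v0:v1,u0:u1],cv2.COLOR_BGR2HSV)
    k=cv2.inRange(h,np.array(lo),np.array(hi))
    n,l,s,c=cv2.connectedComponentsWithStats(k)
    return [(np.round(c[i]+[u0,v0],1),s[i].tolist()) for i in range(1,n) if s[i,4]>=amin]
E
python3 - <<'E'
from h import *
for n,rb,rn in(("top",(255,195,365,270),(190,205,235,250)),("side",(225,205,355,305),(195,135,235,175))):
    a=cv2.imread(f"pics/{n}0.png")
    for nm,roi,lo,hi,z in(("yellow",rb,(22,130,120),(35,255,255),68),("blue",rb,(100,100,50),(125,255,255),67),("brass",rb,(8,60,60),(21,255,255),82)):
        for c,s in blobs(a,roi,lo,hi): print(n,nm,c,s,np.round(plane(n,c,z),1))
    h=a.copy()
    for lo,hi in(((0,130,60),(8,255,255)),((170,130,60),(180,255,255))):
        for c,s in blobs(a,rn,lo,hi,4): print(n,"red",c,s,np.round(plane(n,c,178),1))
a=cv2.imread("pics/top0.png")[200:265,190:360];b=cv2.imread("pics/side0.png")[135:305,190:360]
o=np.zeros((600,800,3),np.uint8);o[:260,:680]=cv2.resize(a,None,fx=4,fy=4,interpolation=2)
o[260:600,:340]=cv2.resize(b,None,fx=2,fy=2,interpolation=2);o[260:,345:685]=cv2.resize(b[:60,:60],(340,340),interpolation=2)
cv2.imwrite("pics/crop0.png",o)
E
```

```text
top yellow [338.7 238.1] [81, 36, 6, 15, 42] [ 508. -108.   68.]
top yellow [312.6 244.9] [55, 43, 6, 15, 45] [488.  -30.1  68. ]
top yellow [286.5 252.2] [29, 50, 6, 16, 45] [466.7  47.2  68. ]
top blue [332.8 220.4] [67, 13, 23, 27, 239] [561.9 -92.2  67. ]
top blue [307.2 227.6] [42, 20, 22, 27, 243] [540.2 -15.1  67. ]
top blue [281.4 234.6] [16, 27, 22, 27, 244] [519.4  62.   67. ]
top brass [333.3 219.6] [75, 21, 8, 9, 53] [561.2 -91.9  82. ]
top brass [307.3 226.8] [49, 28, 8, 9, 52] [539.8 -14.5  82. ]
top brass [281.5 233.9] [23, 35, 8, 9, 55] [518.9  61.7  82. ]
top red [205.  223.2] [10, 14, 11, 10, 74] [532.6 269.6 178. ]
top red [220.2 228.9] [27, 23, 7, 3, 11] [516.7 227.8 178. ]
side yellow [245.3 243.5] [13, 30, 16, 18, 93] [466.5  50.8  68. ]
side yellow [273.8 260. ] [42, 46, 16, 19, 104] [488.5 -26.9  68. ]
side yellow [303.9 277.7] [72, 64, 16, 19, 112] [ 509.9 -104.4   68. ]
side blue [260.3 230.3] [17, 10, 36, 31, 357] [518.1  59.9  67. ]
side blue [287.8 245.8] [45, 25, 36, 32, 395] [539.2 -16.5  67. ]
side blue [317.1 262.4] [74, 41, 37, 34, 440] [560.2 -93.2  67. ]
side brass [260.1 225.7] [31, 17, 9, 8, 58] [519.3  61.7  82. ]
side brass [288.  241.3] [59, 32, 9, 9, 64] [540.5 -15.1  82. ]
side brass [317.7 258. ] [88, 49, 10, 9, 69] [561.5 -92.1  82. ]
side red [211.5 150.5] [11, 9, 12, 22, 99] [527.  259.8 178. ]
```

View pics/crop0.png

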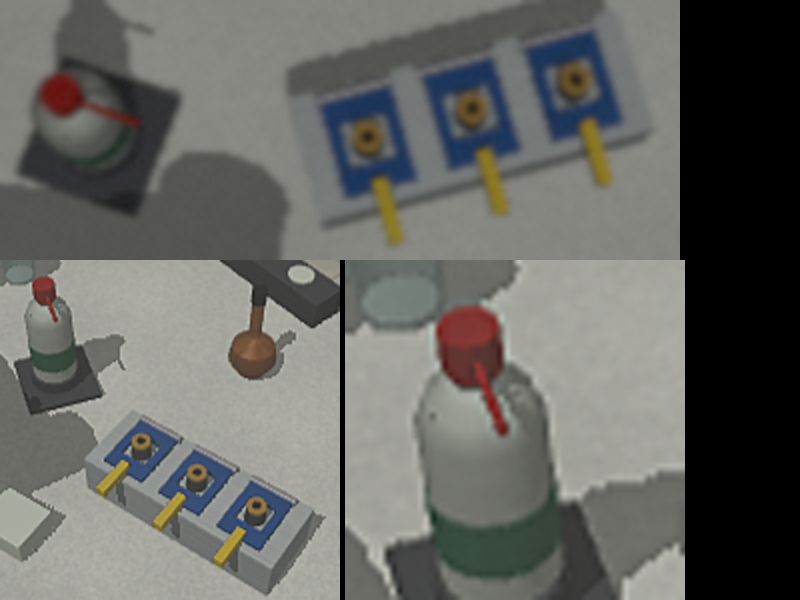

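The crop shows the nozzle's top disc centred at about (205.5,223) in the top view and (212,146.8) in the side view, and all three caps are shut. Now to fuse the two views and work out the moves.

Run:
```python
from h import *
from scipy.spatial.transform import Rotation as R
a=plane("top",(205.5,223),178);b=plane("side",(212,146.8),178);print("noz",a,b)
for n in("top","side"): print(n,r.camera_model(n)["camera_from_world"][:3,:3].T@-r.camera_model(n)["camera_from_world"][:3,3], proj(n,[530,267,178]))
s=r.get_state();M=R.from_quat(s["orientation"]).as_matrix();print(M.round(3))
print("yaw jaw",np.degrees(np.arctan2(M[1,1],M[0,1])))
B=np.array([[519.1,61.7],[540.2,-14.8],[561.3,-92.]]);d=B[0]-B[2];d/=np.linalg.norm(d);ex=np.array([d[1],-d[0]]);print("ey",d,"yaw ey",np.degrees(np.arctan2(d[1],d[0])),"lugs",B-70*ex,"hinge",B+40*ex)
D=np.load("top0d.npy")
for y in range(200,520,40):
  print(y,[ (int(x),)+tuple(np.round([0],0)) for x in []] ,end=' ')
m=r.camera_model("top");T=np.linalg.inv(m["camera_from_world"])
v,u=np.mgrid[0:420,0:560];P=np.stack([(u-m["cx"])/m["fx"]*D,(v-m["cy"])/m["fy"]*D,D,np.ones_like(D)],-1)@T.T
for nm,(u0,v0,u1,v1) in dict(instr=(50,205,115,285),amber=(252,142,276,172),red=(325,148,350,176),green=(372,150,395,176),box=(255,278,285,305),dish=(345,270,377,302),noz=(198,216,213,231)).items():
  q=P[v0:v1,u0:u1].reshape(-1,4);q=q[q[:,2]>8];print(nm,q[:,:3].min(0).round(),q[:,:3].max(0).round())
```

```text
noz [533.1847584  268.30286805 178.        ] [535.69904942 270.50690173 178.        ]
top [ 308.53916785   58.91716327 1303.7231123 ] [205.93418795 224.14689735]
side [ 156.25026364 -426.11550967  839.18473052] [210.85907594 148.48605832]
[[-0.001 -0.422 -0.907]
 [-0.002 -0.907  0.422]
 [-1.     0.002 -0.   ]]
yaw jaw -114.97187364382317
ey [-0.26476274  0.96431359] yaw ey 105.3528553146307 lugs [[ 451.59804902   43.16660812]
 [ 472.69804902  -33.33339188]
 [ 493.79804902 -110.53339188]] hinge [[557.67254342  72.29050964]
 [578.77254342  -4.20949036]
 [599.87254342 -81.40949036]]
200 [] 240 [] 280 [] 320 [] 360 [] 400 [] 440 [] 480 [] instr [309.  59.   8.] [ 607.  747. 1304.]
amber [309.  59.   8.] [ 830.  152. 1304.]
red [ 309. -141.    9.] [ 816.   59. 1304.]
green [ 309. -286.    9.] [ 805.   59. 1304.]
box [309.  59.  17.] [ 394.  141. 1304.]
dish [ 309. -221.    8.] [ 407.   59. 1304.]
noz [309.  59.   9.] [ 589.  305. 1304.]
```

Emit:
{"method": "drive_tool", "body": {"deltas": [{"gripper": 0, "z": 40}, {"gripper": 0, "x": 30, "y": -23, "az": 4}, {"gripper": 0, "x": 30, "y": -23, "az": 4}, {"gripper": 0, "x": 30, "y": -23, "az": 4}, {"gripper": 0, "x": 30, "y": -23, "az": 4}, {"gripper": 0, "x": 30, "y": -23, "az": 4}, {"gripper": 0, "x": 30, "y": -23, "az": 4}, {"gripper": 0, "x": 30, "y": -23, "az": 4}, {"gripper": 0, "x": 30, "y": -23, "az": 4}, {"gripper": 0, "x": 30, "y": -23, "az": 4}, {"gripper": 0, "x": 20, "y": -15, "az": 4}, {"gripper": 0}, {"gripper": 0}]}}

```text
$.deltas[0]: bad value
```

Emit:
{"method": "drive_tool", "body": {"deltas": [{"gripper": 0, "x": 0, "y": 0, "z": 40, "ax": 0, "ay": 0, "az": 0}]}}

```text
time_s: 0.2
eef_pos: [230.2, 494.8, 237.1]
orientation: [-0.689, 0.158, 0.691, 0.147]
force: [0.1, 0.8, 0.3]
width: 73.3
```

Emit:
{"method": "drive_tool", "body": {"deltas": [{"gripper": 0, "x": 30, "y": -23, "z": 0, "ax": 0, "ay": 0, "az": 4}, {"gripper": 0, "x": 30, "y": -23, "z": 0, "ax": 0, "ay": 0, "az": 4}, {"gripper": 0, "x": 30, "y": -23, "z": 0, "ax": 0, "ay": 0, "az": 4}, {"gripper": 0, "x": 30, "y": -23, "z": 0, "ax": 0, "ay": 0, "az": 4}, {"gripper": 0, "x": 30, "y": -23, "z": 0, "ax": 0, "ay": 0, "az": 4}, {"gripper": 0, "x": 30, "y": -23, "z": 0, "ax": 0, "ay": 0, "az": 4}, {"gripper": 0, "x": 30, "y": -23, "z": 0, "ax": 0, "ay": 0, "az": 4}, {"gripper": 0, "x": 30, "y": -23, "z": 0, "ax": 0, "ay": 0, "az": 4}, {"gripper": 0, "x": 30, "y": -23, "z": 0, "ax": 0, "ay": 0, "az": 4}, {"gripper": 0, "x": 20, "y": -15, "z": 0, "ax": 0, "ay": 0, "az": 4}, {"gripper": 0, "x": 0, "y": 0, "z": 0, "ax": 0, "ay": 0, "az": 0}, {"gripper": 0, "x": 0, "y": 0, "z": 0, "ax": 0, "ay": 0, "az": 0}]}}

```text
time_s: 1.4
eef_pos: [528.3, 263.1, 235.7]
orientation: [-0.697, -0.098, 0.701, -0.109]
force: [-0.1, -0.3, 0.1]
width: 0.0
```

```bash
cat >> h.py <<'E'
from scipy.spatial.transform import Rotation as Ro
def st():
    s=r.get_state();M=Ro.from_quat(s["orientation"]).as_matrix()
    print(round(s["time_s"],2),np.round(s["eef_pos"],1),"F",np.round(s["force"],1),"w",round(float(s["width"]),1),"xt",M[:,0].round(3),"yt",M[:,1].round(3),"q",np.round(s["q"],2))
    # rotvec (deg) to tool down with jaw along block -y
    y=np.array([0.2648,-0.9643,0]);x=np.array([0,0,-1.]);W=np.c_[x,y,np.cross(x,y)]
    print("rot to goal",np.degrees(Ro.from_matrix(W@M.T).as_rotvec()).round(1))
E
python3 -c "
from h import *;st()"
```

```text
1.4 [528.3 263.1 235.7] F [-0.1 -0.3  0.1] w 0.0 xt [-0.003 -0.015 -1.   ] yt [ 0.289 -0.957  0.014] q [ 0.73  0.34  0.3   0.01 -1.54  1.13]
rot to goal [ 0.9 -0.2 -1.5]
```

Emit:
{"method": "drive_tool", "body": {"deltas": [{"gripper": 0, "x": 6, "y": 6, "z": 0, "ax": 0.9, "ay": 0, "az": -1.5}, {"gripper": 0, "x": 0, "y": 0, "z": -25, "ax": 0, "ay": 0, "az": 0}, {"gripper": 0, "x": 0, "y": 0, "z": -25, "ax": 0, "ay": 0, "az": 0}, {"gripper": 0, "x": 0, "y": 0, "z": 0, "ax": 0, "ay": 0, "az": 0}, {"gripper": 0, "x": 0, "y": 0, "z": 0, "ax": 0, "ay": 0, "az": 0}]}}

```text
time_s: 1.9
eef_pos: [533.0, 274.1, 185.9]
orientation: [-0.701, -0.095, 0.701, -0.091]
force: [0.3, -0.8, 0.4]
width: -0.1
```

Run:
```python
from h import *;st()
o=[cv2.resize(r.camera(n)[0][b:b+90,a:a+90,::-1],(400,400),interpolation=2) for n,a,b in(("top",165,180),("side",165,100))]
cv2.imwrite("pics/noz1.png",np.hstack(o))
```

```text
1.9 [533.  274.1 185.9] F [ 0.3 -0.8  0.4] w -0.1 xt [-0.002  0.006 -1.   ] yt [ 0.261 -0.965 -0.006] q [ 0.73  0.36  0.21 -0.01 -1.42  1.1 ]
rot to goal [-0.3 -0.1  0.3]
```

View pics/noz1.png

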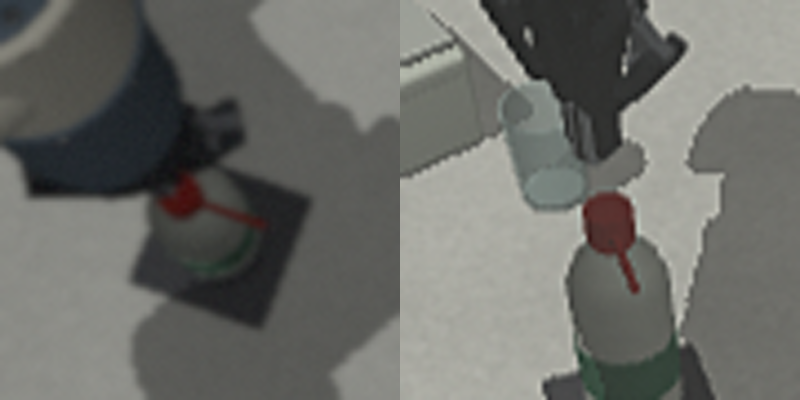

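The view shows the closed fingertips at side pixel about (210,136), just above the red cap (212,146). They're slightly too far in +y, so I'll shift -5 mm and press.

Emit:
{"method": "drive_tool", "body": {"deltas": [{"gripper": 0, "x": 1, "y": -5, "z": 0, "ax": 0, "ay": 0, "az": 0}, {"gripper": 0, "x": 0, "y": 0, "z": -7, "ax": 0, "ay": 0, "az": 0}, {"gripper": 0, "x": 0, "y": 0, "z": -3, "ax": 0, "ay": 0, "az": 0}, {"gripper": 0, "x": 0, "y": 0, "z": -3, "ax": 0, "ay": 0, "az": 0}]}}

```text
time_s: 2.4
eef_pos: [535.6, 269.8, 175.7]
orientation: [0.703, 0.096, -0.699, 0.09]
force: [0.5, -0.1, -0.9]
width: -0.2
```

Emit:
{"method": "drive_tool", "body": {"deltas": [{"gripper": 0, "x": 0, "y": 0, "z": -3, "ax": 0, "ay": 0, "az": 0}, {"gripper": 0, "x": 0, "y": 0, "z": -3, "ax": 0, "ay": 0, "az": 0}]}}

```text
time_s: 2.6
eef_pos: [535.5, 269.7, 169.1]
orientation: [0.703, 0.096, -0.699, 0.09]
force: [-0.2, 0.0, -0.2]
width: 0.3
```

Run:
```python
from h import *;st()
o=[cv2.resize(r.camera(n)[0][b:b+60,a:a+60,::-1],(400,400),interpolation=2) for n,a,b in(("top",180,195),("side",185,115))]
cv2.imwrite("pics/noz2.png",np.hstack(o))
for n in("top","side"):print(proj(n,r.get_state()["eef_pos"]))
```

```text
2.6 [535.5 269.7 169.1] F [-0.2  0.  -0.2] w 0.3 xt [ 0.003  0.01  -1.   ] yt [ 0.26  -0.966 -0.009] q [ 0.72  0.36  0.17 -0.01 -1.37  1.11]
rot to goal [-0.6  0.2  0.3]
[205.65560874 222.9369121 ]
[212.4563324  149.96450556]
```

View pics/noz2.png

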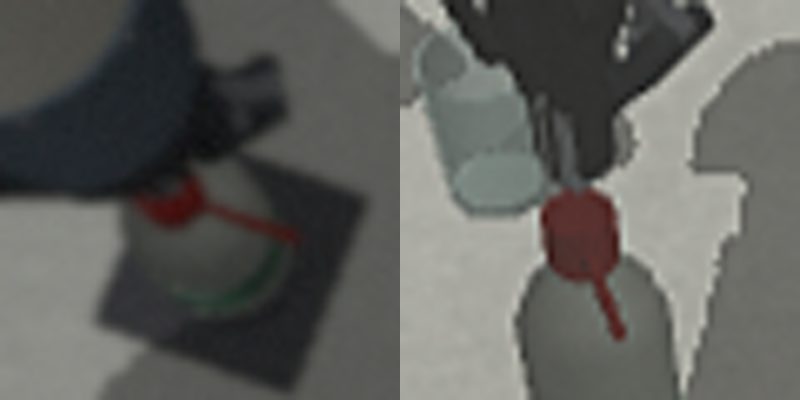

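The picture disagrees with the pose. The tip is at side pixel about (211,143), but I expected (212,150), and the force is about 0. I'll check the fingertip's 3D position from the depth image.

```bash
cat >> h.py <<'E'
def cloud(n):
    p,D=r.camera(n);m=r.camera_model(n);T=np.linalg.inv(m["camera_from_world"]);v,u=np.mgrid[0:420,0:560]
    P=np.stack([(u-m["cx"])/m["fx"]*D,(v-m["cy"])/m["fy"]*D,D,np.ones_like(D)],-1)@T.T
    P[D==0]=np.nan;return p,P[...,:3]
E
python3 - <<'E'
from h import *
p,P=cloud("side")
for v in range(130,160,2): print(v,[tuple(P[v,u].round().astype(int)) if np.isfinite(P[v,u,0]) else None for u in (207,209,211,213,215)], p[v,211])
p,P=cloud("top")
for v in range(214,234,2): print(v,[tuple(P[v,u].round().astype(int)) if np.isfinite(P[v,u,0]) else None for u in (201,204,206,208,211)],p[v,206])
E
```

```text
130 [(np.int64(527), np.int64(267), np.int64(236)), (np.int64(527), np.int64(258), np.int64(241)), (np.int64(530), np.int64(254), np.int64(242)), (np.int64(529), np.int64(243), np.int64(250)), (np.int64(532), np.int64(239), np.int64(250))] [49 49 48]
132 [(np.int64(526), np.int64(266), np.int64(231)), (np.int64(528), np.int64(261), np.int64(233)), (np.int64(534), np.int64(262), np.int64(230)), (np.int64(536), np.int64(257), np.int64(232)), (np.int64(531), np.int64(238), np.int64(246))] [47 47 46]
134 [(np.int64(526), np.int64(267), np.int64(225)), (np.int64(528), np.int64(261), np.int64(228)), (np.int64(532), np.int64(259), np.int64(226)), (np.int64(535), np.int64(256), np.int64(227)), (np.int64(543), np.int64(260), np.int64(220))] [46 46 45]
136 [(np.int64(525), np.int64(267), np.int64(219)), (np.int64(527), np.int64(262), np.int64(221)), (np.int64(532), np.int64(261), np.int64(219)), (np.int64(534), np.int64(255), np.int64(222)), (np.int64(541), np.int64(258), np.int64(217))] [43 43 42]
138 [(np.int64(526), np.int64(272), np.int64(209)), (np.int64(528), np.int64(264), np.int64(214)
[... 4469 characters left out ...]
(np.int64(520), np.int64(273), np.int64(172)), (np.int64(520), np.int64(267), np.int64(173)), (np.int64(523), np.int64(265), np.int64(156)), (np.int64(525), np.int64(259), np.int64(145))] [57 30 29]
230 [(np.int64(520), np.int64(287), np.int64(142)), (np.int64(519), np.int64(277), np.int64(151)), (np.int64(520), np.int64(272), np.int64(146)), (np.int64(520), np.int64(266), np.int64(146)), (np.int64(521), np.int64(259), np.int64(140))] [72 71 67]
232 [(np.int64(515), np.int64(287), np.int64(142)), (np.int64(514), np.int64(278), np.int64(144)), (np.int64(514), np.int64(272), np.int64(145)), (np.int64(514), np.int64(267), np.int64(145)), (np.int64(515), np.int64(259), np.int64(140))] [69 71 66]
```

The depth image puts the real fingertips at z≈197, about 27 mm above the reported TCP. The cap is still untouched at z≈178. I'll go down slowly and watch the force.

Emit:
{"method": "drive_tool", "body": {"deltas": [{"gripper": 0, "x": 0, "y": 0, "z": -5, "ax": 0, "ay": 0, "az": 0}, {"gripper": 0, "x": 0, "y": 0, "z": -5, "ax": 0, "ay": 0, "az": 0}, {"gripper": 0, "x": 0, "y": 0, "z": -4, "ax": 0, "ay": 0, "az": 0}]}}

```text
time_s: 3.1
eef_pos: [536.0, 270.1, 155.1]
orientation: [0.703, 0.096, -0.699, 0.089]
force: [0.3, 0.7, 0.7]
width: -0.1
```

Emit:
{"method": "drive_tool", "body": {"deltas": [{"gripper": 0, "x": 0, "y": 0, "z": -3, "ax": 0, "ay": 0, "az": 0}]}}

```text
time_s: 3.2
eef_pos: [535.8, 270.0, 151.5]
orientation: [0.703, 0.096, -0.699, 0.089]
force: [-0.0, 1.0, -0.2]
width: 0.3
```

Emit:
{"method": "drive_tool", "body": {"deltas": [{"gripper": 0, "x": 0, "y": 0, "z": -3, "ax": 0, "ay": 0, "az": 0}]}}

```text
time_s: 3.3
eef_pos: [535.8, 270.0, 148.2]
orientation: [0.703, 0.096, -0.699, 0.09]
force: [-0.2, -0.3, 1.1]
width: -0.2
```

Emit:
{"method": "drive_tool", "body": {"deltas": [{"gripper": 0, "x": 0, "y": 0, "z": -2, "ax": 0, "ay": 0, "az": 0}]}}

```text
time_s: 3.4
eef_pos: [535.8, 269.9, 146.1]
orientation: [0.703, 0.096, -0.699, 0.09]
force: [-1.3, -0.9, 2.3]
width: 0.1
```

Emit:
{"method": "drive_tool", "body": {"deltas": [{"gripper": 0, "x": 0, "y": 0, "z": -2, "ax": 0, "ay": 0, "az": 0}]}}

```text
time_s: 3.5
eef_pos: [535.9, 270.0, 144.4]
orientation: [0.703, 0.096, -0.699, 0.09]
force: [-1.3, -0.2, 3.3]
width: 0.1
```

Run:
```python
from h import *;st()
F=[]
p,P=cloud("side")
for v in range(138,156): print(v,[P[v,u].round().tolist() for u in (209,211,213)],p[v,211])
st()
```

```text
3.5 [535.9 270.  144.4] F [-1.3 -0.2  3.3] w 0.1 xt [ 0.005  0.01  -1.   ] yt [ 0.261 -0.965 -0.009] q [ 0.72  0.37  0.12 -0.   -1.31  1.11]
rot to goal [-0.6  0.3  0.2]
138 [[527.0, 263.0, 214.0], [528.0, 255.0, 220.0], [534.0, 256.0, 216.0]] [48 50 48]
139 [[528.0, 265.0, 210.0], [528.0, 256.0, 215.0], [534.0, 256.0, 212.0]] [46 47 45]
140 [[527.0, 265.0, 207.0], [530.0, 261.0, 208.0], [534.0, 258.0, 208.0]] [60 60 59]
141 [[527.0, 266.0, 204.0], [530.0, 262.0, 205.0], [533.0, 256.0, 207.0]] [82 84 84]
142 [[528.0, 267.0, 200.0], [531.0, 263.0, 201.0], [534.0, 258.0, 202.0]] [88 90 89]
143 [[527.0, 266.0, 197.0], [531.0, 263.0, 197.0], [532.0, 256.0, 201.0]] [88 90 89]
144 [[527.0, 267.0, 193.0], [530.0, 263.0, 195.0], [533.0, 258.0, 197.0]] [84 87 86]
145 [[526.0, 267.0, 191.0], [530.0, 263.0, 192.0], [534.0, 261.0, 191.0]] [85 86 86]
146 [[527.0, 268.0, 187.0], [529.0, 263.0, 189.0], [532.0, 258.0, 190.0]] [81 83 83]
147 [[527.0, 269.0, 183.0], [528.0, 261.0, 188.0], [534.0, 263.0, 183.0]] [80 82 82]
148 [[526.0, 269.0, 180.0], [528.0, 262.0, 184.0], [533.0, 261.0, 182.0]] [79 81 79]
149 [[527.0, 271.0, 175.0], [527.0, 262.0, 181.0], [534.0, 264.0, 176.0]] [75 80 79]
150 [[526.0, 271.0, 172.0], [529.0, 265.0, 175.0], [533.0, 263.0, 175.0]] [74 71 70]
151 [[524.0, 268.0, 172.0], [528.0, 265.0, 173.0], [531.0, 261.0, 173.0]] [88 53 51]
152 [[523.0, 265.0, 172.0], [526.0, 262.0, 172.0], [531.0, 260.0, 171.0]] [86 47 44]
153 [[524.0, 268.0, 166.0], [526.0, 262.0, 169.0], [530.0, 260.0, 168.0]] [79 47 45]
154 [[523.0, 268.0, 163.0], [527.0, 264.0, 164.0], [531.0, 262.0, 163.0]] [79 48 45]
155 [[522.0, 266.0, 162.0], [524.0, 260.0, 165.0], [528.0, 258.0, 164.0]] [80 50 47]
3.55 [535.9 270.  144.2] F [-0.6  0.1  3.1] w 0.2 xt [ 0.004  0.01  -1.   ] yt [ 0.261 -0.965 -0.009] q [ 0.72  0.37  0.12 -0.   -1.31  1.11]
rot to goal [-0.6  0.3  0.2]
```

Contact confirmed: the real tip is about 28 mm behind the reported TCP. I'll press on to the stop.

Emit:
{"method": "drive_tool", "body": {"deltas": [{"gripper": 0, "x": 0, "y": 0, "z": -2, "ax": 0, "ay": 0, "az": 0}]}}

```text
time_s: 3.65
eef_pos: [536.1, 269.9, 143.6]
orientation: [0.703, 0.096, -0.698, 0.09]
force: [-8.3, -0.7, 16.0]
width: -0.2
```

Emit:
{"method": "drive_tool", "body": {"deltas": [{"gripper": 0, "x": 0, "y": 0, "z": -2, "ax": 0, "ay": 0, "az": 0}]}}

```text
time_s: 3.75
eef_pos: [536.1, 270.0, 143.6]
orientation: [0.704, 0.097, -0.698, 0.09]
force: [-6.5, -0.9, 14.0]
width: 0.2
```

The cap is fully down: it stalled at 143.6 with about 15 N, against 4.2 N for the spring. Releasing, then moving above bolt 1.

Emit:
{"method": "drive_tool", "body": {"deltas": [{"gripper": 0, "x": 0, "y": 0, "z": 10, "ax": 0, "ay": 0, "az": 0}, {"gripper": 0, "x": 0, "y": 0, "z": 20, "ax": 0, "ay": 0, "az": 0}, {"gripper": 0, "x": 0, "y": 0, "z": 20, "ax": 0, "ay": 0, "az": 0}, {"gripper": 0, "x": 0, "y": 0, "z": 0, "ax": 0, "ay": 0, "az": 0}]}}

```text
time_s: 4.15
eef_pos: [536.3, 270.0, 196.4]
orientation: [0.704, 0.097, -0.697, 0.09]
force: [-0.4, -0.1, -0.2]
width: 0.2
```

Run:
```python
from h import *;st()
p,P=cloud("side")
k=P[143:153,206:217].reshape(-1,3);k=k[np.isfinite(k[:,0])];print("cap top",np.percentile(k[(k[:,1]<285)&(k[:,2]<190)][:,2],[50,80,95]))
for v in range(142,152,2): print(v,[P[v,u].round().tolist() for u in (209,211,213)],p[v,211])
```

```text
4.15 [536.3 270.  196.4] F [-0.4 -0.1 -0.2] w 0.2 xt [ 0.008  0.011 -1.   ] yt [ 0.262 -0.965 -0.009] q [ 0.72  0.35  0.22 -0.   -1.43  1.11]
rot to goal [-0.7  0.5  0.2]
cap top [178.23172898 179.6866032  180.84679929]
142 [[643.0, 482.0, 1.0], [647.0, 477.0, 2.0], [654.0, 477.0, -2.0]] [111 116 111]
144 [[535.0, 283.0, 179.0], [539.0, 279.0, 180.0], [543.0, 277.0, 179.0]] [87 44 42]
146 [[532.0, 278.0, 178.0], [535.0, 274.0, 178.0], [539.0, 271.0, 178.0]] [88 50 47]
148 [[526.0, 269.0, 180.0], [530.0, 266.0, 180.0], [534.0, 264.0, 179.0]] [88 50 47]
150 [[522.0, 263.0, 180.0], [527.0, 261.0, 179.0], [531.0, 260.0, 177.0]] [86 50 48]
```

Emit:
{"method": "drive_tool", "body": {"deltas": [{"gripper": 0, "x": -3, "y": -35, "z": 0, "ax": 0, "ay": 0, "az": 0}, {"gripper": 0, "x": -3, "y": -35, "z": 0, "ax": 0, "ay": 0, "az": 0}, {"gripper": 0, "x": -3, "y": -35, "z": 0, "ax": 0, "ay": 0, "az": 0}, {"gripper": 0, "x": -3, "y": -35, "z": 0, "ax": 0, "ay": 0, "az": 0}, {"gripper": 0, "x": -3, "y": -35, "z": 0, "ax": 0, "ay": 0, "az": 0}, {"gripper": 0, "x": -3, "y": -30, "z": 0, "ax": 0, "ay": 0, "az": 0}, {"gripper": 0, "x": 0, "y": 0, "z": 0, "ax": 0, "ay": 0, "az": 0}, {"gripper": 0, "x": 0, "y": 0, "z": 0, "ax": 0, "ay": 0, "az": 0}]}}

```text
time_s: 5.0
eef_pos: [511.9, 57.6, 185.8]
orientation: [-0.699, -0.096, 0.703, -0.09]
force: [-0.6, -0.3, 0.8]
width: 0.0
```

```bash
python3 -c "
from h import *;st()"
```

```text
5.0 [511.9  57.6 185.8] F [-0.6 -0.3  0.8] w 0.0 xt [-0.007  0.008 -1.   ] yt [ 0.262 -0.965 -0.009] q [ 0.41  0.2  -0.01 -0.01 -1.37  1.43]
rot to goal [-0.4 -0.4  0.2]
```

Cap sprang back to 178. Next is bolt 1 at (519,62), with the top contacting at TCP z≈54.5.

Emit:
{"method": "drive_tool", "body": {"deltas": [{"gripper": 0, "x": 7, "y": 4, "z": -30, "ax": 0, "ay": 0, "az": 0}, {"gripper": 0, "x": 0, "y": 0, "z": -40, "ax": 0, "ay": 0, "az": 0}, {"gripper": 0, "x": 0, "y": 0, "z": -35, "ax": 0, "ay": 0, "az": 0}, {"gripper": 0, "x": 0, "y": 0, "z": -10, "ax": 0, "ay": 0, "az": 0}, {"gripper": 0, "x": 0, "y": 0, "z": 0, "ax": 0, "ay": 0, "az": 0}]}}

```text
time_s: 5.5
eef_pos: [519.4, 64.7, 66.9]
orientation: [-0.699, -0.098, 0.702, -0.091]
force: [0.6, -0.3, 1.3]
width: 0.1
```

Run:
```python
from h import *;st()
p,P=cloud("side")
cv2.imwrite("pics/b1.png",cv2.resize(p[195:285,215:335,::-1],None,fx=6,fy=6,interpolation=2))
```

```text
5.5 [519.4  64.7  66.9] F [ 0.6 -0.3  1.3] w 0.1 xt [-0.006  0.008 -1.   ] yt [ 0.264 -0.964 -0.01 ] q [ 0.42  0.29 -0.2  -0.01 -1.08  1.43]
rot to goal [-0.5 -0.3  0. ]
```

View pics/b1.png

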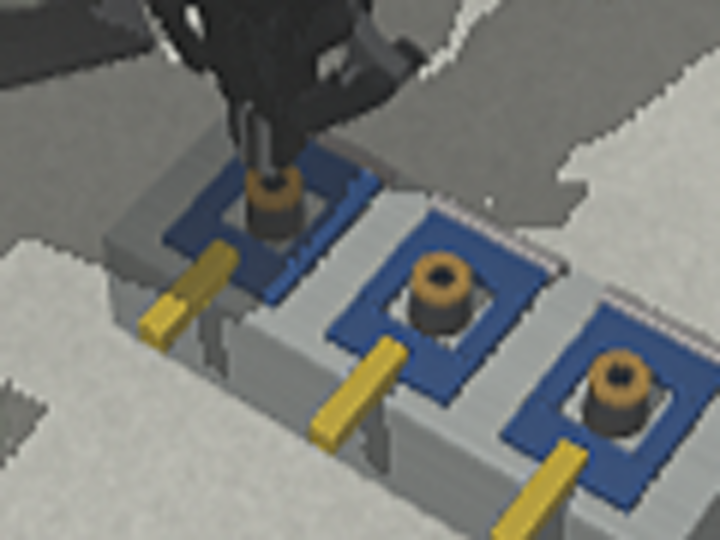

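The tips hover just above bolt 1, with the tip at crop (262,172) and the bolt at (273,185). I'll shift -3 mm in y and tap.

Emit:
{"method": "drive_tool", "body": {"deltas": [{"gripper": 0, "x": 1, "y": -3, "z": -5, "ax": 0, "ay": 0, "az": 0}, {"gripper": 0, "x": 0, "y": 0, "z": -5, "ax": 0, "ay": 0, "az": 0}]}}

```text
time_s: 5.75
eef_pos: [523.5, 62.9, 60.6]
orientation: [0.702, 0.098, -0.7, 0.091]
force: [-0.6, 0.2, -0.2]
width: 0.1
```

Emit:
{"method": "drive_tool", "body": {"deltas": [{"gripper": 0, "x": 0, "y": 0, "z": -2, "ax": 0, "ay": 0, "az": 0}]}}

```text
time_s: 5.85
eef_pos: [524.1, 63.0, 59.1]
orientation: [0.702, 0.098, -0.699, 0.091]
force: [-0.3, -0.5, -0.1]
width: 0.1
```

Emit:
{"method": "drive_tool", "body": {"deltas": [{"gripper": 0, "x": 0, "y": 0, "z": -2, "ax": 0, "ay": 0, "az": 0}]}}

```text
time_s: 5.95
eef_pos: [524.7, 63.2, 57.7]
orientation: [0.703, 0.099, -0.699, 0.091]
force: [-1.2, -0.1, -0.4]
width: -0.1
```

Emit:
{"method": "drive_tool", "body": {"deltas": [{"gripper": 0, "x": 0, "y": 0, "z": -2, "ax": 0, "ay": 0, "az": 0}]}}

```text
time_s: 6.05
eef_pos: [525.0, 63.2, 56.1]
orientation: [0.703, 0.099, -0.698, 0.091]
force: [0.4, 0.2, -0.2]
width: 0.0
```

Emit:
{"method": "drive_tool", "body": {"deltas": [{"gripper": 0, "x": -6, "y": -1, "z": 0, "ax": 0, "ay": 0, "az": 0}, {"gripper": 0, "x": 0, "y": 0, "z": -2, "ax": 0, "ay": 0, "az": 0}]}}

```text
time_s: 6.25
eef_pos: [518.7, 62.1, 54.2]
orientation: [0.703, 0.099, -0.698, 0.091]
force: [0.4, 0.1, 0.2]
width: -0.4
```

Emit:
{"method": "drive_tool", "body": {"deltas": [{"gripper": 0, "x": 0, "y": 0, "z": -2, "ax": 0, "ay": 0, "az": 0}]}}

```text
time_s: 6.35
eef_pos: [518.6, 62.1, 52.2]
orientation: [0.703, 0.099, -0.698, 0.091]
force: [-0.2, -0.2, 0.2]
width: 0.3
```

Emit:
{"method": "drive_tool", "body": {"deltas": [{"gripper": 0, "x": 0, "y": 0, "z": -2, "ax": 0, "ay": 0, "az": 0}]}}

```text
time_s: 6.45
eef_pos: [518.6, 62.1, 50.2]
orientation: [0.703, 0.099, -0.698, 0.091]
force: [-0.7, -0.1, 2.6]
width: 0.0
```

Emit:
{"method": "drive_tool", "body": {"deltas": [{"gripper": 0, "x": 0, "y": 0, "z": -1.5, "ax": 0, "ay": 0, "az": 0}]}}

```text
time_s: 6.55
eef_pos: [518.7, 62.0, 50.0]
orientation: [0.704, 0.099, -0.698, 0.091]
force: [-8.8, 0.0, 20.2]
width: 0.2
```

Emit:
{"method": "drive_tool", "body": {"deltas": [{"gripper": 0, "x": 0, "y": 0, "z": -1.5, "ax": 0, "ay": 0, "az": 0}]}}

```text
time_s: 6.65
eef_pos: [518.7, 62.0, 50.1]
orientation: [0.704, 0.099, -0.698, 0.092]
force: [-8.0, 1.2, 13.9]
width: 0.1
```

Stalled at 20 N with TCP z=50. That's ambiguous, so I'll lift, move to bolt 2, and measure bolt 1's image position.

Emit:
{"method": "drive_tool", "body": {"deltas": [{"gripper": 0, "x": 0, "y": 0, "z": 20, "ax": 0, "ay": 0, "az": 0}, {"gripper": 0, "x": 0, "y": 0, "z": 25, "ax": 0, "ay": 0, "az": 0}, {"gripper": 0, "x": 11, "y": -38, "z": 0, "ax": -0.5, "ay": -0.3, "az": 0}, {"gripper": 0, "x": 11, "y": -38, "z": 0, "ax": 0, "ay": 0, "az": 0}, {"gripper": 0, "x": 0, "y": 0, "z": 0, "ax": 0, "ay": 0, "az": 0}]}}

```text
time_s: 7.15
eef_pos: [541.7, -15.2, 97.4]
orientation: [0.706, 0.097, -0.695, 0.097]
force: [0.3, 0.0, 0.3]
width: -0.4
```

```bash
cat >> h.py <<'E'
def bolts():
    q={}
    for n,roi in(("side",(225,205,355,305)),("top",(255,195,365,270))):
        p=r.camera(n)[0][...,::-1].copy()
        for c,s in blobs(p,roi,(8,60,60),(21,255,255)): print(n,c,s)
        q[n]=p
    return q
E
python3 - <<'E'
from h import *;st();bolts()
E
```

```text
7.15 [541.7 -15.2  97.4] F [0.3 0.  0.3] w -0.4 xt [ 0.014  0.002 -1.   ] yt [ 0.271 -0.963  0.002] q [ 0.26  0.29 -0.13  0.   -1.14  1.58]
rot to goal [-0.1  0.8 -0.3]
side [260.  225.7] [31, 17, 9, 8, 54]
side [288.  241.3] [59, 32, 9, 9, 64]
side [317.7 258. ] [88, 49, 10, 9, 69]
top [333.2 219.6] [74, 21, 9, 9, 53]
top [306.8 229. ] [49, 32, 7, 5, 21]
top [281.5 233.8] [23, 35, 8, 8, 35]
```

Bolt 1 hasn't moved (side row 225.7, same as before), so it's tight. Tapping bolt 2.

Emit:
{"method": "drive_tool", "body": {"deltas": [{"gripper": 0, "x": -1, "y": 0, "z": -25, "ax": 0, "ay": 0.8, "az": 0}, {"gripper": 0, "x": 0, "y": 0, "z": -15, "ax": 0, "ay": 0, "az": 0}, {"gripper": 0, "x": 0, "y": 0, "z": 0, "ax": 0, "ay": 0, "az": 0}]}}

```text
time_s: 7.55
eef_pos: [539.6, -10.7, 56.0]
orientation: [0.701, 0.099, -0.7, 0.096]
force: [0.2, -0.2, 0.5]
width: -0.1
```

Emit:
{"method": "drive_tool", "body": {"deltas": [{"gripper": 0, "x": -1, "y": 0, "z": -2, "ax": 0, "ay": 0, "az": 0}]}}

```text
time_s: 7.65
eef_pos: [538.8, -10.1, 54.4]
orientation: [0.701, 0.099, -0.7, 0.097]
force: [-0.3, -0.2, 0.2]
width: 0.1
```

Emit:
{"method": "drive_tool", "body": {"deltas": [{"gripper": 0, "x": 0, "y": 0, "z": -2, "ax": 0, "ay": 0, "az": 0}]}}

```text
time_s: 7.75
eef_pos: [538.8, -9.5, 52.7]
orientation: [0.701, 0.099, -0.7, 0.097]
force: [0.2, 0.4, -0.2]
width: -0.1
```

Emit:
{"method": "drive_tool", "body": {"deltas": [{"gripper": 0, "x": 0, "y": 0, "z": -2, "ax": 0, "ay": 0, "az": 0}]}}

```text
time_s: 7.85
eef_pos: [539.1, -9.2, 51.2]
orientation: [0.701, 0.1, -0.699, 0.097]
force: [-0.3, 0.1, -0.4]
width: 0.1
```

Emit:
{"method": "drive_tool", "body": {"deltas": [{"gripper": 0, "x": 1, "y": -5, "z": 0, "ax": 0, "ay": 0, "az": 0}, {"gripper": 0, "x": 0, "y": 0, "z": -2, "ax": 0, "ay": 0, "az": 0}]}}

```text
time_s: 8.05
eef_pos: [540.9, -14.2, 50.2]
orientation: [0.702, 0.1, -0.699, 0.098]
force: [0.5, -1.7, 2.7]
width: 0.1
```

Emit:
{"method": "drive_tool", "body": {"deltas": [{"gripper": 0, "x": 0, "y": 0, "z": -2, "ax": 0, "ay": 0, "az": 0}]}}

```text
time_s: 8.15
eef_pos: [541.1, -14.4, 50.0]
orientation: [0.702, 0.1, -0.698, 0.098]
force: [-10.1, 4.2, 22.2]
width: 0.2
```

Emit:
{"method": "drive_tool", "body": {"deltas": [{"gripper": 0, "x": 0, "y": 0, "z": -2, "ax": 0, "ay": 0, "az": 0}]}}

```text
time_s: 8.25
eef_pos: [541.1, -14.4, 50.1]
orientation: [0.702, 0.1, -0.698, 0.098]
force: [-7.6, 3.4, 15.8]
width: 0.1
```

Bolt 2 held at z=50 under 22 N, so it's tight too. On to bolt 3.

Emit:
{"method": "drive_tool", "body": {"deltas": [{"gripper": 0, "x": 0, "y": 0, "z": 20, "ax": 0, "ay": 0, "az": 0}, {"gripper": 0, "x": 0, "y": 0, "z": 25, "ax": 0, "ay": 0, "az": 0}, {"gripper": 0, "x": 10, "y": -38, "z": 0, "ax": 0, "ay": 0, "az": 0}, {"gripper": 0, "x": 10, "y": -38, "z": 0, "ax": 0, "ay": 0, "az": 0}, {"gripper": 0, "x": 0, "y": 0, "z": 0, "ax": 0, "ay": 0, "az": 0}]}}

```text
time_s: 8.75
eef_pos: [562.5, -92.2, 99.1]
orientation: [0.704, 0.101, -0.696, 0.099]
force: [-0.2, 0.3, 0.4]
width: -0.1
```

Run:
```python
from h import *;st();bolts()
```

```text
8.75 [562.5 -92.2  99.1] F [-0.2  0.3  0.4] w -0.1 xt [ 0.01   0.004 -1.   ] yt [ 0.279 -0.96  -0.001] q [ 0.11  0.34 -0.04 -0.   -1.18  1.75]
rot to goal [-0.2  0.6 -0.9]
side [260.  225.8] [31, 17, 9, 8, 53]
side [288.  241.4] [58, 32, 11, 9, 65]
side [317.7 258. ] [88, 49, 10, 9, 69]
top [333.3 221.2] [75, 24, 8, 5, 29]
top [310.5 226.6] [54, 29, 4, 6, 17]
```

Emit:
{"method": "drive_tool", "body": {"deltas": [{"gripper": 0, "x": -1, "y": 0, "z": -25, "ax": 0, "ay": 0.6, "az": -0.9}, {"gripper": 0, "x": 0, "y": 0, "z": -15, "ax": 0, "ay": 0, "az": 0}, {"gripper": 0, "x": 0, "y": 0, "z": 0, "ax": 0, "ay": 0, "az": 0}]}}

```text
time_s: 9.15
eef_pos: [560.3, -87.6, 58.0]
orientation: [0.701, 0.097, -0.701, 0.093]
force: [-0.7, -0.5, 0.6]
width: -0.2
```

Emit:
{"method": "drive_tool", "body": {"deltas": [{"gripper": 0, "x": 1, "y": -5, "z": -2, "ax": 0, "ay": 0, "az": 0}, {"gripper": 0, "x": 0, "y": 0, "z": -3, "ax": 0, "ay": 0, "az": 0}]}}

```text
time_s: 9.35
eef_pos: [561.9, -91.8, 54.0]
orientation: [0.701, 0.097, -0.7, 0.094]
force: [0.9, -0.3, 0.7]
width: -0.2
```

Emit:
{"method": "drive_tool", "body": {"deltas": [{"gripper": 0, "x": 0, "y": 0, "z": -2, "ax": 0, "ay": 0, "az": 0}]}}

```text
time_s: 9.45
eef_pos: [562.2, -91.7, 52.5]
orientation: [0.701, 0.097, -0.7, 0.094]
force: [-0.6, 0.5, -0.3]
width: 0.1
```

Emit:
{"method": "drive_tool", "body": {"deltas": [{"gripper": 0, "x": 0, "y": 0, "z": -2, "ax": 0, "ay": 0, "az": 0}]}}

```text
time_s: 9.55
eef_pos: [562.6, -91.6, 50.8]
orientation: [0.702, 0.097, -0.699, 0.094]
force: [1.3, -0.5, -0.7]
width: 0.0
```

Emit:
{"method": "drive_tool", "body": {"deltas": [{"gripper": 0, "x": 0, "y": 0, "z": -2, "ax": 0, "ay": 0, "az": 0}]}}

```text
time_s: 9.65
eef_pos: [562.6, -91.6, 49.2]
orientation: [0.702, 0.097, -0.699, 0.094]
force: [-1.2, 0.4, 3.3]
width: 0.2
```

Emit:
{"method": "drive_tool", "body": {"deltas": [{"gripper": 0, "x": 0, "y": 0, "z": -2, "ax": 0, "ay": 0, "az": 0}]}}

```text
time_s: 9.75
eef_pos: [562.6, -91.6, 47.5]
orientation: [0.702, 0.097, -0.699, 0.094]
force: [-1.0, 0.0, 2.2]
width: -0.1
```

Emit:
{"method": "drive_tool", "body": {"deltas": [{"gripper": 0, "x": 0, "y": 0, "z": -2, "ax": 0, "ay": 0, "az": 0}, {"gripper": 0, "x": 0, "y": 0, "z": -2, "ax": 0, "ay": 0, "az": 0}]}}

```text
time_s: 9.95
eef_pos: [562.7, -91.7, 44.6]
orientation: [0.702, 0.097, -0.699, 0.094]
force: [-7.7, 3.1, 18.1]
width: -0.1
```

Bolt 3 gave way, with z falling to 44.6 against 50 for the others. I'll lift, confirm in the images, then go above lug 3 at (494,-110).

Emit:
{"method": "drive_tool", "body": {"deltas": [{"gripper": 0, "x": 0, "y": 0, "z": 20, "ax": 0, "ay": 0, "az": 0}, {"gripper": 0, "x": 0, "y": 0, "z": 30, "ax": 0, "ay": 0, "az": 0}, {"gripper": 45, "x": -35, "y": -9, "z": 10, "ax": 0, "ay": 0, "az": 0}, {"gripper": 45, "x": -34, "y": -9, "z": 0, "ax": 0, "ay": 0, "az": 0}, {"gripper": 45, "x": 0, "y": 0, "z": 0, "ax": 0, "ay": 0, "az": 0}]}}

```text
time_s: 10.45
eef_pos: [492.4, -109.8, 104.8]
orientation: [0.702, 0.098, -0.699, 0.094]
force: [1.1, 0.4, 0.5]
width: 43.5
```

Run:
```python
from h import *;st();q=bolts()
for c,s in blobs(q["side"],(225,205,355,305),(22,130,120),(35,255,255)): print("lug",c,s,plane("side",c,68).round(1))
```

```text
10.45 [ 492.4 -109.8  104.8] F [1.1 0.4 0.5] w 43.5 xt [ 0.004  0.005 -1.   ] yt [ 0.269 -0.963 -0.004] q [ 0.09  0.22 -0.2  -0.01 -1.15  1.76]
rot to goal [-0.3  0.2 -0.2]
side [259.9 225.9] [31, 17, 9, 9, 56]
lug [246.6 242.4] [14, 30, 15, 16, 67] [470.7  51.4  68. ]
lug [273.9 260. ] [42, 46, 16, 19, 106] [488.7 -27.   68. ]
lug [302.7 279.3] [72, 64, 12, 20, 95] [ 505.2 -105.7   68. ]
```

Emit:
{"method": "drive_tool", "body": {"deltas": [{"gripper": 45, "x": 1, "y": -3, "z": -25, "ax": 0, "ay": 0, "az": 0}, {"gripper": 45, "x": 0, "y": -1, "z": -20, "ax": 0, "ay": 0, "az": 0}, {"gripper": 45, "x": 0, "y": 0, "z": -20, "ax": 0, "ay": 0, "az": 0}, {"gripper": 45, "x": 0, "y": 0, "z": 0, "ax": 0, "ay": 0, "az": 0}]}}

```text
time_s: 10.95
eef_pos: [500.4, -112.9, 37.5]
orientation: [0.704, 0.098, -0.697, 0.095]
force: [0.2, -0.1, 0.2]
width: 45.3
```

Run:
```python
from h import *;st()
p,P=cloud("side");cv2.imwrite("pics/lug1.png",cv2.resize(p[215:315,255:355,::-1],None,fx=6,fy=6,interpolation=2))
```

```text
10.95 [ 500.4 -112.9   37.5] F [ 0.2 -0.1  0.2] w 45.3 xt [ 0.009  0.004 -1.   ] yt [ 0.271 -0.963 -0.002] q [ 0.08  0.29 -0.28 -0.   -0.98  1.77]
rot to goal [-0.2  0.5 -0.3]
```

View pics/lug1.png

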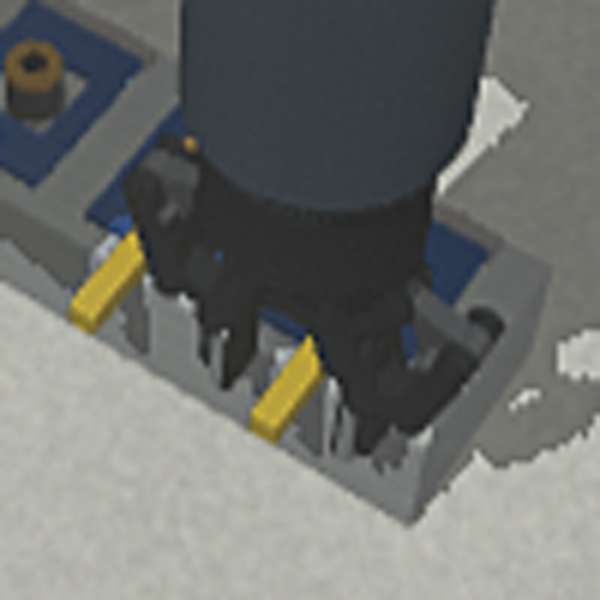

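The fingers straddle lug 3, with tips at crop (230,385) and (365,450), but they sit about 8 mm too far in +x. I'll correct that, descend and measure the tip depth.

Emit:
{"method": "drive_tool", "body": {"deltas": [{"gripper": 45, "x": -9, "y": 2, "z": 0, "ax": -0.2, "ay": 0.5, "az": -0.3}, {"gripper": 45, "x": 0, "y": 0, "z": 0, "ax": 0, "ay": 0, "az": 0}, {"gripper": 45, "x": -1, "y": 0, "z": -7, "ax": 0, "ay": 0, "az": 0}, {"gripper": 45, "x": 0, "y": 0, "z": -5, "ax": 0, "ay": 0, "az": 0}, {"gripper": 45, "x": 0, "y": 0, "z": 0, "ax": 0, "ay": 0, "az": 0}]}}

```text
time_s: 11.5
eef_pos: [494.4, -110.6, 29.7]
orientation: [0.704, 0.095, -0.698, 0.096]
force: [0.3, -0.3, 1.2]
width: 44.9
```

Run:
```python
from h import *;st()
p,P=cloud("side")
L=P[230:305,255:345].reshape(-1,3);c=p[230:305,255:345].reshape(-1,3).astype(int)
k=(c.max(1)<60)&np.isfinite(L[:,0])&(abs(L[:,0]-492)<35)&(abs(L[:,1]+111)<60)&(L[:,2]<140)&(L[:,2]>20)
d=(L[k]-[561.3,-92,0])@np.c_[[.9643,.2648,0],[-.2648,.9643,0],[0,0,1.]]
o=np.argsort(d[:,2])[:30];print(d[o].round())
```

```text
11.5 [ 494.4 -110.6   29.7] F [ 0.3 -0.3  1.2] w 44.9 xt [ 0.009 -0.001 -1.   ] yt [ 0.267 -0.964  0.003] q [ 0.09  0.29 -0.31  0.   -0.96  1.75]
rot to goal [ 0.   0.5 -0.1]
[[-44.  34.  25.]
 [-38.  34.  60.]
 [-71.  23.  62.]
 [-59.  23.  63.]
 [-75.  23.  64.]
 [-79.  23.  65.]
 [-63.  23.  65.]
 [-67.  23.  66.]
 [-66.  24.  67.]
 [-72.  23.  68.]
 [-75. -33.  68.]
 [-79. -23.  68.]
 [-63.  23.  68.]
 [-75.  23.  68.]
 [-79.  23.  69.]
 [-60.  23.  69.]
 [-70.  24.  69.]
 [-75. -30.  70.]
 [-59.  24.  70.]
 [-75.  34.  70.]
 [-66.  24.  71.]
 [-75. -32.  72.]
 [-74. -29.  72.]
 [-71. -35.  73.]
 [-76.  23.  73.]
 [-65. -34.  73.]
 [-78. -22.  74.]
 [-75.  34.  74.]
 [-64.  23.  74.]
 [-78.  24.  75.]]
```

The pads are centred on the lug (±23 mm across, block x≈-69), with tips at z≈63. Down 12 mm more, then close.

Emit:
{"method": "drive_tool", "body": {"deltas": [{"gripper": 45, "x": -2, "y": 0, "z": -7, "ax": 0, "ay": 0.5, "az": 0}, {"gripper": 45, "x": -1, "y": -1, "z": -6, "ax": 0, "ay": 0, "az": 0}, {"gripper": 45, "x": 0, "y": 0, "z": 0, "ax": 0, "ay": 0, "az": 0}]}}

```text
time_s: 11.85
eef_pos: [491.4, -111.8, 16.0]
orientation: [-0.701, -0.095, 0.701, -0.095]
force: [0.7, -0.3, -0.3]
width: 45.0
```

Emit:
{"method": "drive_tool", "body": {"deltas": [{"gripper": 4, "x": 0, "y": 0, "z": 0, "ax": 0, "ay": 0, "az": 0}, {"gripper": 4, "x": 0, "y": 0, "z": 0, "ax": 0, "ay": 0, "az": 0}, {"gripper": 4, "x": 0, "y": 0, "z": 0, "ax": 0, "ay": 0, "az": 0}, {"gripper": 4, "x": 0, "y": 0, "z": 0, "ax": 0, "ay": 0, "az": 0}, {"gripper": 4, "x": 0, "y": 0, "z": 0, "ax": 0, "ay": 0, "az": 0}]}}

```text
time_s: 12.35
eef_pos: [491.3, -111.8, 15.9]
orientation: [-0.7, -0.095, 0.701, -0.095]
force: [-0.2, 0.1, -1.8]
width: 11.3
```

Run:
```python
from h import *;st()
p=r.camera("side")[0];cv2.imwrite("pics/grip.png",cv2.resize(p[205:315,235:355,::-1],None,fx=5,fy=5,interpolation=2))
```

```text
12.35 [ 491.3 -111.8   15.9] F [-0.2  0.1 -1.8] w 11.3 xt [-0.001 -0.    -1.   ] yt [ 0.267 -0.964  0.   ] q [ 0.09  0.31 -0.33  0.   -0.93  1.75]
rot to goal [ 0.  -0.  -0.1]
```

View pics/grip.png

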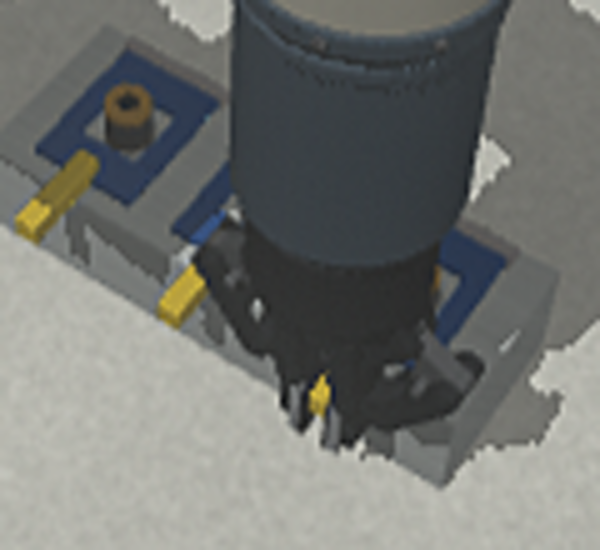

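Lug 3 is clamped between the pads (width 11.3 mm, the lug is 12 mm). Next, computing the arc about the hinge.

```bash
cat >> h.py <<'E'
H=np.array([599.9,-81.4,64.]);EY=np.array([-.2648,.9643,0]);P0=np.array([491.3,-111.8,15.9])
def Pt(t): return H+Ro.from_rotvec(np.radians(t)*EY).apply(P0-H)
def now():
    s=r.get_state();M=Ro.from_quat(s["orientation"]).as_matrix();EX=np.array([.9643,.2648,0])
    tilt=np.degrees(np.arctan2(-M[:,0]@EX,-M[2,0]));v=np.array(s["eef_pos"])-H;v0=P0-H
    ang=np.degrees(np.arctan2(v[2],-(v@EX))-np.arctan2(v0[2],-(v0@EX)))
    print("tool tilt",tilt.round(1),"arc angle",ang.round(1),"radius err",(np.hypot(v[2],v@EX)-np.hypot(v0[2],v0@EX)).round(1),"lateral",((v-v0)@EY).round(1));st();return tilt,ang
E
python3 - <<'E'
from h import *
now()
for t in range(0,56,4): print(t,Pt(t).round(1),"delta",(Pt(t+4)-Pt(t)).round(1))
print("per 4deg rot",4*EY)
E
```

```text
tool tilt 0.1 arc angle -0.0 radius err 0.0 lateral 0.0
12.4 [ 491.3 -111.8   15.9] F [ 0.4 -0.9 -1.4] w 11.0 xt [-0.001 -0.    -1.   ] yt [ 0.267 -0.964  0.   ] q [ 0.09  0.31 -0.33  0.   -0.93  1.75]
rot to goal [ 0.  -0.  -0.1]
0 [ 491.3 -111.8   15.9] delta [-3.  -0.8  8. ]
4 [ 488.3 -112.6   23.9] delta [-2.4 -0.7  8.2]
8 [ 485.9 -113.3   32.1] delta [-1.9 -0.5  8.3]
12 [ 484.  -113.8   40.4] delta [-1.3 -0.4  8.4]
16 [ 482.7 -114.2   48.8] delta [-0.7 -0.2  8.5]
20 [ 482.  -114.4   57.4] delta [-0.2 -0.   8.6]
24 [ 481.8 -114.4   65.9] delta [0.4 0.1 8.5]
28 [ 482.3 -114.3   74.5] delta [1.  0.3 8.5]
32 [ 483.2 -114.    83. ] delta [1.6 0.4 8.4]
36 [ 484.8 -113.6   91.4] delta [2.1 0.6 8.3]
40 [ 486.9 -113.    99.6] delta [2.7 0.7 8.1]
44 [ 489.6 -112.3  107.7] delta [3.2 0.9 7.9]
48 [ 492.8 -111.4  115.6] delta [3.7 1.  7.6]
52 [ 496.5 -110.4  123.3] delta [4.2 1.2 7.3]
per 4deg rot [-1.0592  3.8572  0.    ]
```

Emit:
{"method": "drive_tool", "body": {"deltas": [{"gripper": 4, "x": -3, "y": -0.8, "z": 8, "ax": -1.1, "ay": 3.9, "az": 0}, {"gripper": 4, "x": -2.4, "y": -0.7, "z": 8.2, "ax": -1.1, "ay": 3.9, "az": 0}]}}

```text
time_s: 12.6
eef_pos: [485.9, -113.3, 32.9]
orientation: [-0.649, -0.087, 0.749, -0.102]
force: [2.0, 1.3, -2.5]
width: 10.9
```

```bash
python3 -c "
from h import *;t,a=now();print((Pt(a+4)-r.get_state()['eef_pos']).round(1))"
```

```text
tool tilt 8.1 arc angle 8.4 radius err -0.2 lateral -0.0
12.6 [ 485.9 -113.3   32.9] F [ 2.   1.3 -2.5] w 10.9 xt [-0.136 -0.039 -0.99 ] yt [ 0.266 -0.964  0.001] q [ 0.11  0.37 -0.21  0.03 -1.13  1.72]
rot to goal [ 2.2 -7.8 -0. ]
[-2.1 -0.5  8.3]
```

Tracking is very good. Continuing.

Emit:
{"method": "drive_tool", "body": {"deltas": [{"gripper": 4, "x": -1.9, "y": -0.5, "z": 8.3, "ax": -1.1, "ay": 3.9, "az": 0}, {"gripper": 4, "x": -1.3, "y": -0.4, "z": 8.4, "ax": -1.1, "ay": 3.9, "az": 0}, {"gripper": 4, "x": -0.7, "y": -0.2, "z": 8.5, "ax": -1.1, "ay": 3.9, "az": 0}, {"gripper": 4, "x": -0.2, "y": 0, "z": 8.6, "ax": -1.1, "ay": 3.9, "az": 0}]}}

```text
time_s: 13.0
eef_pos: [482.0, -114.4, 68.3]
orientation: [-0.533, -0.071, 0.835, -0.114]
force: [1.5, -0.0, -3.4]
width: 10.9
```

```bash
python3 -c "
from h import *;t,a=now();[print((Pt(a+4*i)-r.get_state()['eef_pos']).round(1)) for i in (1,2,3,4)]"
```

```text
tool tilt 24.9 arc angle 25.1 radius err -0.1 lateral -0.1
13.0 [ 482.  -114.4   68.3] F [ 1.5 -0.  -3.4] w 10.9 xt [-0.405 -0.115 -0.907] yt [ 0.266 -0.964  0.003] q [ 0.13  0.53  0.06  0.06 -1.53  1.69]
rot to goal [  6.8 -24.   -0. ]
[0.4 0.2 8.5]
[ 1.6  0.5 17. ]
[ 3.3  1.  25.4]
[ 5.6  1.6 33.6]
```

Emit:
{"method": "drive_tool", "body": {"deltas": [{"gripper": 4, "x": 0.5, "y": 0.2, "z": 8.5, "ax": -1.1, "ay": 3.9, "az": 0}, {"gripper": 4, "x": 1.1, "y": 0.3, "z": 8.5, "ax": -1.1, "ay": 3.9, "az": 0}, {"gripper": 4, "x": 1.7, "y": 0.5, "z": 8.4, "ax": -1.1, "ay": 3.9, "az": 0}, {"gripper": 4, "x": 2.3, "y": 0.6, "z": 8.2, "ax": -1.1, "ay": 3.9, "az": 0}]}}

```text
time_s: 13.4
eef_pos: [487.9, -112.9, 103.2]
orientation: [-0.405, -0.053, 0.904, -0.124]
force: [-0.2, -1.0, -0.6]
width: 11.0
```

```bash
python3 -c "
from h import *;t,a=now();[print((Pt(a+4*i)-r.get_state()['eef_pos']).round(1)) for i in (1,2,3)]"
```

```text
tool tilt 41.8 arc angle 41.7 radius err 0.2 lateral -0.1
13.4 [ 487.9 -112.9  103.2] F [-0.2 -1.  -0.6] w 11.0 xt [-0.641 -0.181 -0.746] yt [ 0.267 -0.964  0.005] q [ 0.15  0.73  0.34  0.09 -1.9   1.68]
rot to goal [ 11.3 -40.2  -0. ]
[3. 1. 8.]
[ 6.5  1.9 15.7]
[10.4  3.  23.2]
```

Emit:
{"method": "drive_tool", "body": {"deltas": [{"gripper": 4, "x": 3, "y": 0.8, "z": 8, "ax": -1.1, "ay": 3.9, "az": 0}, {"gripper": 4, "x": 3.4, "y": 0.9, "z": 7.7, "ax": -1.1, "ay": 3.9, "az": 0}, {"gripper": 4, "x": 2, "y": 0.5, "z": 4, "ax": -0.5, "ay": 2, "az": 0}, {"gripper": 4, "x": 0, "y": 0, "z": 0, "ax": 0, "ay": 0, "az": 0}, {"gripper": 4, "x": 0, "y": 0, "z": 0, "ax": 0, "ay": 0, "az": 0}, {"gripper": 4, "x": 0, "y": 0, "z": 0, "ax": 0, "ay": 0, "az": 0}]}}

```text
time_s: 14.0
eef_pos: [496.3, -110.7, 124.3]
orientation: [-0.315, -0.041, 0.939, -0.129]
force: [-0.8, 0.8, 2.2]
width: 11.0
```

Run:
```python
from h import *;now();bolts()
o=[r.camera(n)[0][v:v+150,u:u+200,::-1] for n,u,v in(("side",190,165),("top",240,140))]
cv2.imwrite("pics/end.png",cv2.resize(np.hstack(o),(800,300),interpolation=2))
# plane of cap 3 from blue depth points
p,P=cloud("side");h=cv2.cvtColor(p[...,::-1].copy(),cv2.COLOR_BGR2HSV);k=cv2.inRange(h,np.array((100,100,25)),np.array((125,255,255)))>0
Q=P[k&np.isfinite(P[...,0])];q=(Q-[561.3,-92,0])@np.c_[[.9643,.2648,0],[-.2648,.9643,0],[0,0,1.]]
for i,y in((1,160),(2,80),(3,0)):
    s=q[(abs(q[:,1]-y)<33)&(abs(q[:,0])<60)&(q[:,2]<170)];print("cap",i,len(s),"z med/max",np.median(s[:,2]).round() if len(s) else None,s[:,2].max().round() if len(s) else None,"x",s[:,0].min().round() if len(s) else None, "slope deg",np.degrees(np.arctan(-np.polyfit(s[:,0],s[:,2],1)[0])).round(1) if len(s)>5 else None)
```

```text
tool tilt 53.0 arc angle 52.3 radius err 0.8 lateral -0.2
14.0 [ 496.3 -110.7  124.3] F [-0.8  0.8  2.2] w 11.0 xt [-0.769 -0.217 -0.602] yt [ 0.268 -0.963  0.005] q [ 0.16  0.87  0.52  0.11 -2.14  1.69]
rot to goal [ 14.4 -51.   -0.1]
side [260.  225.8] [31, 17, 9, 9, 58]
side [288.  241.4] [59, 32, 9, 9, 63]
side [318.3 260.9] [88, 51, 10, 9, 47]
top [307.3 226.9] [49, 28, 8, 9, 56]
cap 1 371 z med/max 68.0 72.0 x -38.0 slope deg -0.1
cap 2 400 z med/max 68.0 72.0 x -37.0 slope deg -0.2
cap 3 39 z med/max 117.0 130.0 x -7.0 slope deg 51.5
```

View pics/end.png

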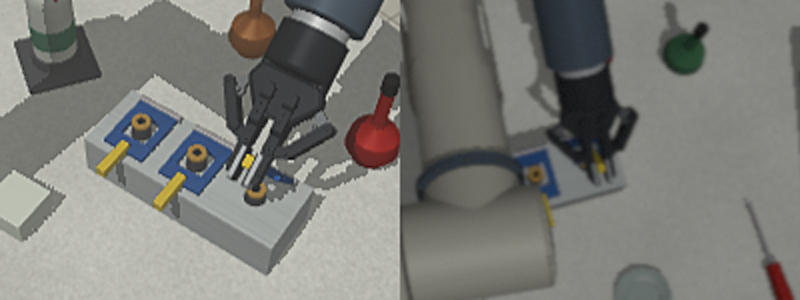

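Cap 3 is held open at about 52°, and bolt 3's brass rim sits about 3 px lower. Caps 1 and 2 are flat. Handing in.

```bash
python3 -c "
from plant import r;print(r.sign_off())"
```

```text
the job is handed in; nothing more can be done
None
```

The job is done and handed in at about 14 s. Cap 3 is held open at about 52° by its yellow lug.

- **Nozzle:** I pressed the red cap until it stalled against its stop at about 15 N, well above the 4.2 N spring force. Afterwards the depth image showed it back at 178 mm.
- **Taps, in order 1, 2, 3:** Bolts 1 and 2 held at about 20 N, and their rims did not move in the images. Bolt 3 gave way: the arm stopped 5.5 mm lower, and its rim sits about 3 px lower in the side view.
- **Cap 3:** The arm's pose puts it at 52–53° open and the depth image at 51.5°. The gripper still holds the lug at a width of 11 mm, with only small forces on the wrist.
- **Other things:** Caps 1 and 2 measure flat. The last pictures show nothing knocked over, though they do not cover every loose item.

**Disagreement:** the shut fingertips touched things about 27–31 mm short of the reported tool position. My first press on the nozzle therefore stopped above it without touching. I corrected from the depth images and the contact forces and used that for all later heights.

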